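Fit a circuit board into an opened instrument and seat it with its ejector levers

ROBOT

A 7-joint arm with a two-finger parallel gripper is mounted at the origin on the work surface. World frame = base frame: x ahead of the robot, y to its left, z up, the work surface at z = 0. Lengths are in m, angles in rad, forces in N, time in s.
With the tool pointing down it reaches from about 0.425 to 1.025 m from the base axis. Payload 9.4 kg.
Tool frame: the origin (TCP) lies on the centre line of the jaws, within the pads' length; the fingertips stand 22 mm ahead of it and the grasp point (between the pads) lies 3 mm ahead of it; z points along the fingers, y is the line along which they close (so a half turn about z gives the same grasp; the last joint's range is limited). The gripper opens to 85 mm and grips with 20 to 120 N. Pads are 22 mm wide; open, the fingers measure 114 mm over their backs; the gripper's body (76 mm by 85 mm) begins 54 mm behind the grasp point. The pads swing forward as they close: fully open they stand 13 mm farther back than shut.
Start: joints at [-1.177, 0.599, -0.003, 1.599, 0.002, 0.943, -0.08], TCP at [0.329, 0.646, 0.253] pointing down, gripper open.
Joint ranges: [-2.57, 2.57], [-0.35, 1.97], [-1.29, 1.29], [0.11, 2.56], [-1.05, 4.19], [0.11, 1.86], [-2.63, 2.63]. Speed limits (rad/s): [2.22, 2.22, 3.01, 3.01, 3.14, 3.14, 3.14].

INTERFACE

Orientations are given as a rotation vector (axis times angle).
In Python, from rig import state, eyes, order gives the robot as it stands. The module is installed in compiled form; this text tells all that it offers.
- The arm moves only by the shell command python3 -m handwheel 'ROWS' [FORCE]. ROWS is JSON, a list that holds one entry, the list of rows, each a list of 7 numbers: the turn, a rotation vector about the tool's x, y, z in degrees, then the shift along the tool's x, y, z in m, then the closure in counts, from 0 (fully open) to 255 (shut). In form: [[[rx, ry, rz, dx, dy, dz, hand], ...]]. A call has 1 to 10 rows; each row shifts and turns the commanded pose from where the row before left it, along the tool's axes as they then stand; what a row does not reach is not made up. A row lasts 1/8 s, in which the tool goes at most 62.5 mm and 10.7 degrees, less where a joint would pass 70% of its speed; a pose out of reach is approached as far as the arm can. A call with a gripper value outside its range is refused whole. The fingers move at their own pace and stop on an object; FORCE is the grip in N (left out, the last holds). Time passes only in rows, so rows that do not move let the fingers close. It gives the time, the measured TCP pose, the force, the opening and the grip force at its end, in the units of the state.
- state(): the state, without advancing time (a new reading comes with each control period).
- eyes.snapshot(name): name is "scene" or "top" or "wrist"; returns the picture (480x640x3 uint8, red, green, blue); there is no depth.
- eyes.camera_model(name): a dict with "intrinsics" (3x3 intrinsics, pixels), "eye" and "orientation" of the camera in the world. Camera axes: x right, y down, z forward; pixel columns grow to the right and rows downward; lengths in m; the calibration is good to about 2 mm. A picture is of the moment at which its call begins: read the wrist's pose just before it. camera_model takes no time and is no camera call; for the wrist camera it gives the pose at the moment of the call.
- order.hand_in(): hands the job in; it is judged then, once.
The state is a dict: "time": time; "joints": joint angles; "qd": joint speeds; "tau": joint torques, N m; "eef_pos": TCP position; "ee_rot": TCP orientation; "wrist_force": force on the tool from outside, world axes, zero at the start; "ft_torque": the same for the moment, N m; "gripper_width": finger opening in m; "gripper_force": force on a finger pad.
Only numpy, scipy, OpenCV 4.12 (cv2) and the standard library are available. Lean on these libraries where they do the work, as an engineer would, in place of code of your own. Each camera call takes 0.05 s, during which the arm holds its last target. There are 200 camera calls.

TASK

Take the circuit board with the two white ejector levers out of the slotted stand and slide it gently down the two card guides of the empty middle slot in the opened instrument until it just meets the connectors. Then push both levers fully upright, so that their toes hook under the chassis flanges and draw the board home; push the levers gently rather than pinching them, and do not force the board in by hand or drop it. Leave everything else as it is.

Things in the scene. Friction and masses are not known exactly. Their poses are not given: they have to be found in the camera images.
- card: The board to be fitted (0.3 kg): green, 160 mm wide (y), 2.4 mm thick (x), top edge at z = 90 mm carrying a 22 mm wide, 3 mm thick panel strip. Stands upright in either place of the stand. Origin: middle of its lower edge. x through its thickness, y along its width (left = +y), z up. It may be fitted either way round.
- card_grip (a point): Centre of the board's aluminium grip bar: 10 mm thick (x), 60 mm long (y), 14 mm tall, 16 mm clear above the panel strip, on posts at y = +-26 mm. This point is 116 mm above the board's lower edge, over its middle. Axes as the board's. Grasp it across its 10 mm from above.
- foot_left (a point): Middle of the lower end of the board's left edge tongue (two tongues, each 54 mm wide, 12 mm long): on the lower edge, 48 mm to +y of the board's origin.
- foot_right (a point): Middle of the lower end of the board's right edge tongue: on the lower edge, 48 mm to -y of the board's origin.
- lever_left (a joint): Left (+y) lever's angle: 0 = closed, handle upright (stop); grows as the handle leans outwards (+y), to 1.20 (stop). Starts open at 1.12 to 1.20, stays where left. With the board on the connectors its toe meets the flange at about 0.65; from there to 0 it draws its side down 8 mm, taking about 8 to 20 N pushed inwards near the tip; the board may stick, then give suddenly.
- lever_right (a joint): Right (-y) lever's angle, the mirror image of the left: 0 = closed, handle upright; grows as the handle leans outwards (-y), to 1.20.
- lever_left_tip (a point): End of the left lever's handle, 52 mm from its pivot. The handle is white plastic, 7 mm thick, 12 mm wide (board's x). Push it with the fingers: thin plastic, breaks under about 40 N, a pinch by both fingers counting twice.
- lever_right_tip (a point): End of the right lever's handle, 52 mm from its pivot; 7 mm thick, 12 mm wide.
- lever_left_pivot (a point): Pivot of the left lever (axis: the board's x), 89 mm to +y of the board's middle, 90 mm above its lower edge. A toe 18.5 mm long, 4 mm thick, at a right angle to the handle, points outwards when closed and downwards, clear of the chassis flange, when open.
- lever_right_pivot (a point): Pivot of the right lever, 89 mm to -y of the board's middle, 90 mm above its lower edge; toe as on the left.
- instrument: Opened instrument (fixed, lid off): chassis 224 mm wide (y), 125 mm high (front panel 135), front 102 mm to -x, rear 200 mm to +x. Side walls' top edges turn inwards as flanges 5 mm thick, undersides at z = 120 mm, inner edges at y = +-100 mm. Slots at x = -55, 0, 55 mm; the outer two hold like boards, levers upright to z = 170 mm. Origin on the bench under the empty middle slot.
- slot_mouth (a point): Top of the empty slot, midway between its two card guides, 105 mm above the bench; axes as the instrument's. The guides are upright grooves for the board's side edges, 4.4 mm wide (x), 162 mm apart (y), from z = 40 to 96 mm, with flared entries up to 105 mm that catch an edge up to about 4 mm off in x, 3 mm in y.
- slot_home (a point): Where the middle of the board's lower edge lies when fully home: 28 mm above the bench, under the slot mouth. The two connectors are met 8 mm higher, with the lower edge 36 mm above the bench; each then resists with about 14 N on the way down and does not spring back.
- stand: Grey slotted board stand (fixed), 150 mm (x) by 184 mm (y), side combs 63 mm high, two places at x = -40 and +40 mm: one holds the board to be fitted, the other a plain board. They stand on its floor, 8 mm above the bench. Origin on the bench at its centre.
- plain_board: Bystander: another green board without levers, 160 mm wide, 80 mm high, with a heat sink, loose in the stand's other place. Origin: middle of its lower edge.
- screwdriver: Bystander: screwdriver lying on the bench beyond the stand.
- multimeter: Bystander: yellow hand-held multimeter, 165 by 80 by 40 mm, lying on the bench.
- cup: Bystander: clear plastic cup, 68 mm wide, 85 mm high.
- solder_reel: Bystander: solder reel standing on its flange, 64 mm wide, 40 mm high.
- wrench: Bystander: steel wrench lying on the bench.
- parts_tray: Bystander: grey parts tray, 120 by 90 by 30 mm.
Things that resemble listed ones, but are neither listed nor needed, are in the scene too. What is shaped like the card but brown or orange is not meant.

How it is judged:
By the outcome, as a careful person would: the job done as asked, in the order asked, and still so for the second after the job is handed in, with the robot touching nothing.
It also fails if it takes over 72 s, if anything falls off the work surface, if the arm or the gripper's body presses on something with over 40 N, if the wrist force passes 120 N, or if a joint passes its speed limit or range.

## Working session

There is one attempt and no reset: what is moved stays moved. The work goes in short steps, Python scripts to look and compute and a shell command to move; the robot and the scene stay as the last step left them, time stands still between calls to the robot, and variables do not carry over. Pictures are saved under pics/ and viewed, at most 10 in all, crops included, and the job is handed in when it is done.

```bash
mkdir -p pics; ls; cat > h.py <<'E'
import numpy as np, cv2
from rig import state, eyes, order
from scipy.spatial.transform import Rotation as R
def cam(n):
    m=eyes.camera_model(n); o=np.array(m["orientation"],float)
    M=o if o.shape==(3,3) else R.from_rotvec(o).as_matrix()
    return np.array(m["intrinsics"]),np.array(m["eye"]),M
def ray(n,u,v,c=None):
    K,e,M=c or cam(n); d=M@np.linalg.solve(K,[u,v,1.]); return e,d/np.linalg.norm(d)
def onz(n,u,v,z,c=None):
    e,d=ray(n,u,v,c); return e+d*(z-e[2])/d[2]
def proj(n,p,c=None):
    K,e,M=c or cam(n); q=K@(M.T@(np.array(p)-e)); return q[:2]/q[2]
def tri(rs):
    A=sum(np.eye(3)-np.outer(d,d) for e,d in rs); b=sum((np.eye(3)-np.outer(d,d))@e for e,d in rs); return np.linalg.solve(A,b)
E
python3 - <<'E'
from h import *
for n in("scene","top","wrist"):
    im=eyes.snapshot(n); cv2.imwrite(f"pics/{n}0.png",im[:,:,::-1]); print(n,eyes.camera_model(n))
print(state())
E
```

```text
pics
scene {'intrinsics': array([[600.34305519,   0.        , 318.07969046],
       [  0.        , 600.34305519, 241.82183491],
       [  0.        ,   0.        ,   1.        ]]), 'eye': array([1.72905717, 0.49609624, 1.25917021]), 'orientation': array([-1.36492127, -2.0900151 ,  0.94315103])}
top {'intrinsics': array([[463.48761696,   0.        , 320.26815601],
       [  0.        , 463.48761696, 239.94780226],
       [  0.        ,   0.        ,   1.        ]]), 'eye': array([ 0.38612295, -0.03892952,  1.3951172 ]), 'orientation': array([-2.19101835,  2.16670429, -0.08664839])}
wrist {'intrinsics': array([[413.03857633,   0.        , 318.94500464],
       [  0.        , 413.03857633, 235.89891067],
       [  0.        ,   0.        ,   1.        ]]), 'eye': array([0.26706927, 0.6765774 , 0.37312969]), 'orientation': array([2.47300804, 1.51700606, 0.20598298])}
{'time': 0.15, 'joints': array([-1.17666752,  0.59996453, -0.00249891,  1.59996517,  0.0017987 ,
        0.942911  , -0.07974655]), 'qd': array([ 0.00072579, -0.00383107, -0.00011258, -0.00358652,  0.00086594,
       -0.00081305,  0.00190736]), 'tau': array([ 2.78266023e-03, -7.76993179e+01,  1.56668823e+00, -2.58235466e+01,
        1.24553448e-02,  6.86553263e-03, -8.69608385e-06]), 'eef_pos': array([0.32875235, 0.6457945 , 0.25259242]), 'ee_rot': array([-7.32615120e-01, -3.05482108e+00,  1.94381889e-03]), 'wrist_force': array([ 0.1769025 , -0.46406263, -0.45825361]), 'ft_torque': array([ 0.0337272 , -0.00019787, -0.01104129]), 'gripper_force': 0.0, 'gripper_width': 0.08552065412707065}
```

View pics/top0.png

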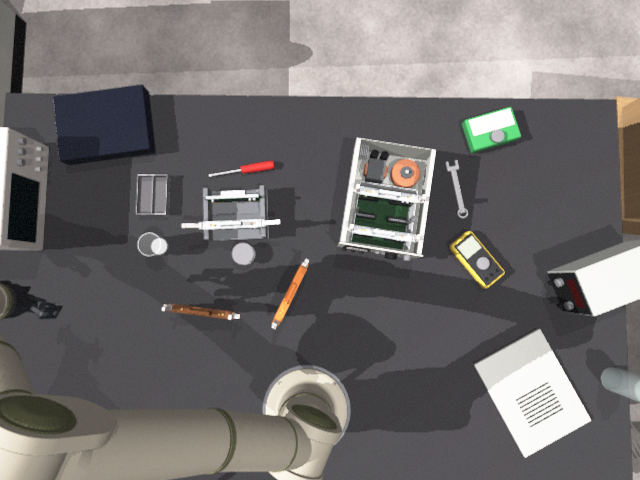

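View pics/scene0.png

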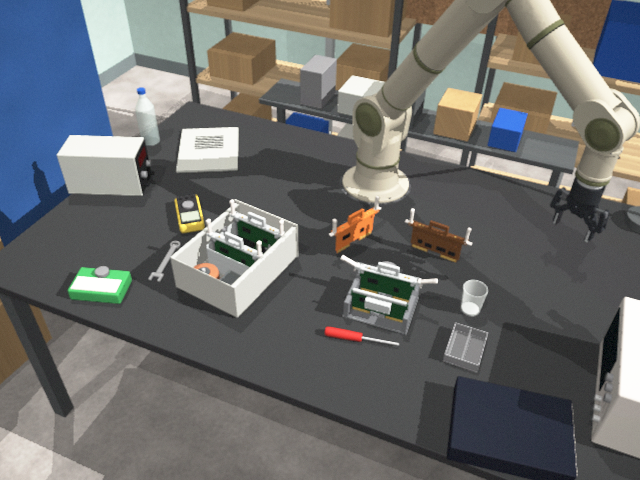

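Candidates: stand card, white levers (232,224 top); plain board with heat sink (234,195); brown card (201,312); orange card (291,294); fitted boards in the instrument (392,193) and (388,235). I choose (232,224), which is green, has white levers and sits in the stand. Next is one close crop.

```bash
python3 - <<'E'
import cv2,numpy as np
a=cv2.imread("pics/top0.png")
A=cv2.resize(a[180:250,170:300],None,fx=6,fy=6,interpolation=cv2.INTER_CUBIC)[:, :780]
B=cv2.resize(a[130:262,332:444],None,fx=6,fy=6,interpolation=cv2.INTER_CUBIC)
cv2.imwrite("pics/cA.png",A)
B=cv2.resize(a[132:260,330:450],None,fx=4.6,fy=4.6,interpolation=cv2.INTER_CUBIC)
cv2.imwrite("pics/cB.png",B);print(A.shape,B.shape)
E
```

```text
(420, 780, 3) (589, 552, 3)
```

View pics/cA.png

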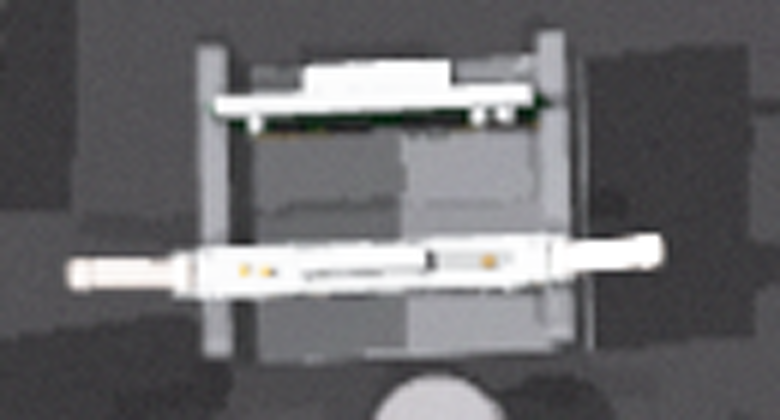

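View pics/cB.png

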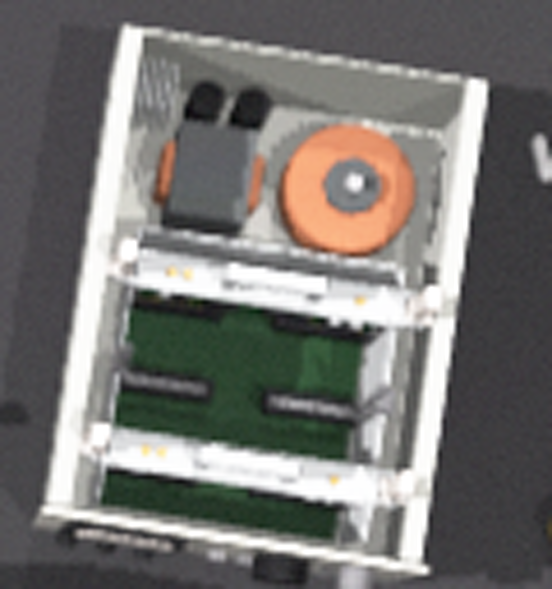

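cA shows the chosen card: white strip, open levers with tips at top px (181.7,225.3) and (280.5,221.7). cB shows the empty middle slot between the boards at rows ~193 and 235, with lever tops at about crop (122,250), (432,303), (97,440) and (402,487).

```bash
python3 - <<'E'
from h import *
c=cam("top"); f=lambda u,v,z:onz("top",u,v,z,c)[:2]
a,b=f(181.7,225.3,.117),f(280.5,221.7,.117); d=a-b
print("card",(a+b)/2,np.linalg.norm(d),np.degrees(np.arctan2(-d[0],d[1])))
g=lambda x,y,z:f(330+x/4.6,132+y/4.6,z)
for n,(p,q,z) in dict(rear=((125,27),(487,80),.125),front=((40,515),(425,570),.135),lev1=((122,250),(432,303),.168),lev2=((97,440),(402,487),.168)).items():
    A,B=g(*p,z),g(*q,z);d=A-B;print(n,(A+B)/2,np.linalg.norm(d),np.degrees(np.arctan2(-d[0],d[1])))
s=state();M=R.from_rotvec(s["ee_rot"]).as_matrix();print(M.round(3))
K,e,W=cam("wrist");print("cam in tool",M.T@(e-s["eef_pos"]),(M.T@W).round(3))
E
```

```text
card [0.53347864 0.21211855] 0.27433584539893086 2.733214180835974
rear [ 0.76235581 -0.24592359] 0.22201792217791722 -7.899457035513574
front [ 0.46351431 -0.20015962] 0.22980030893550932 -7.518557242677408
lev1 [ 0.61690395 -0.22177052] 0.1827687975631543 -9.20994830355467
lev2 [ 0.50733515 -0.20577561] 0.17808213860602737 -8.182054384627538
[[-0.891  0.454 -0.   ]
 [ 0.454  0.891 -0.001]
 [-0.    -0.001 -1.   ]]
cam in tool [ 0.06891826 -0.00069165 -0.12054632] [[ 0.    -0.963 -0.269]
 [ 1.     0.    -0.   ]
 [ 0.    -0.269  0.963]]
```

```bash
python3 -m handwheel '[[[0,0,10.05,0,0,0,110],[0,0,10.05,0,0,0,110],[0,0,10.05,0,0,0,110],[0,0,10.05,0,0,0,110],[0,0,10.05,0,0,0,110],[0,0,10.05,0,0,0,110],[0,0,0,-0.055,0.023,0,110],[0,0,0,-0.055,0.023,0,110],[0,0,0,-0.055,0.023,0,110],[0,0,0,-0.055,0.023,0,110]]]' 40
python3 -m handwheel '[[[0,0,0,-0.055,0.023,0,110],[0,0,0,-0.055,0.023,0,110],[0,0,0,-0.055,0.023,0,110],[0,0,0,-0.055,0.023,0,110],[0,0,0,0,0,0,110]]]' 40
python3 - <<'E'
from h import *
s=state();im=eyes.snapshot("wrist");cv2.imwrite("pics/w1.png",im[:,:,::-1]);print(s["eef_pos"],R.from_rotvec(s["ee_rot"]).as_matrix().round(3))
E
```

```text
time: 1.4
eef_pos: [0.4317, 0.429, 0.2532]
ee_rot: [2.168, 2.274, -0.0]
wrist_force: [1.3, -0.3, -0.7]
gripper_width: 0.0485
gripper_force: 0.0
time: 2.02
eef_pos: [0.5356, 0.2098, 0.2536]
ee_rot: [2.176, 2.263, -0.001]
wrist_force: [-0.8, 0.6, -0.4]
gripper_width: 0.0485
gripper_force: 0.0
[0.53559123 0.20980701 0.25359816] [[-0.039  0.999  0.001]
 [ 0.999  0.039 -0.002]
 [-0.002  0.001 -1.   ]]
```

View pics/w1.png

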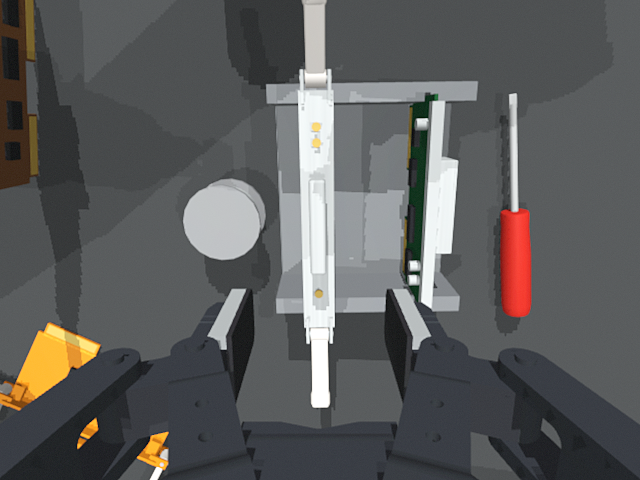

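The close view confirms a green board with two white open levers. Its grip bar runs from about (317,180) to (318,274), and the plain board is to the right.

```bash
python3 - <<'E'
from h import *
s=state();M=R.from_rotvec(s["ee_rot"]).as_matrix();c=cam("wrist")
for z,p,q in((.131,(318,180),(318,274)),(.098,(317,90),(319,330)),(.117,(315.5,2),(320.5,405))):
    a,b=[onz("wrist",*w,z,c) for w in(p,q)];d=a-b;m=(a+b)/2
    print(m,np.linalg.norm(d),"yaw",np.degrees(np.arctan2(-d[0],d[1])),"tool delta",M.T@(m-s["eef_pos"]))
print("toolyaw",np.degrees(np.arctan2(M[1,1],M[0,1])))
E
```

```text
[0.53265896 0.21741405 0.131     ] 0.05896903805850619 yaw 2.4299126084576677 tool delta [ 0.00458104 -0.00156781  0.12236154]
[0.53272127 0.21507887 0.098     ] 0.1680720825903727 yaw 2.8976929693650506 tool delta [ 0.00225896 -0.00161199  0.15536249]
[0.53304724 0.21243072 0.117     ] 0.2635846227899433 yaw 3.1293660345324015 tool delta [-0.00040856 -0.00139588  0.13636363]
toolyaw 2.452479630885806
```

```bash
python3 -m handwheel '[[[0,0,-0.4,0.0015,-0.0007,0.03,110],[0,0,0,0,0,0.035,110],[0,0,0,0,0,0.03,110],[0,0,0,0,0,0.02,110],[0,0,0,0,0,0.01,110],[0,0,0,0,0,0,110]]]' 40
python3 - <<'E'
from h import *
s=state();M=R.from_rotvec(s["ee_rot"]).as_matrix();print(s["eef_pos"],np.degrees(np.arctan2(M[1,1],M[0,1])),s["wrist_force"])
im=eyes.snapshot("wrist");cv2.imwrite("pics/w2.png",im[:,:,::-1])
E
```

```text
time: 2.82
eef_pos: [0.5323, 0.2177, 0.1279]
ee_rot: [-2.158, -2.282, 0.001]
wrist_force: [-0.5, -0.7, 0.0]
gripper_width: 0.0487
gripper_force: 0.0
[0.53227541 0.2176914  0.12786602] 3.2006163371732574 [-0.47427597 -0.72937564  0.01750069]
```

View pics/w2.png

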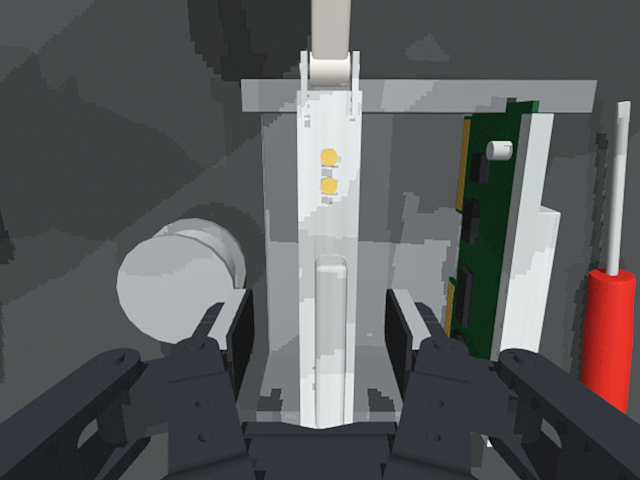

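The bar's far end is at (331,258) and the bar is centred on col ~331, while the finger midpoint is ~319. The tool therefore needs to shift about +y.

```bash
python3 - <<'E'
from h import *
s=state();M=R.from_rotvec(s["ee_rot"]).as_matrix();c=cam("wrist")
for w in((331,258),(331,340),(330,428)):
    print(M.T@(onz("wrist",*w,.131,c)-s["eef_pos"]))
for w in((328,80),(328,92),(329,157)): print(M.T@(onz("wrist",*w,.098,c)-s["eef_pos"]))
print(s["eef_pos"],M.T@(c[1]-s["eef_pos"]))
E
```

```text
[ 0.02800118  0.00271032 -0.00249888]
[ 0.00039659  0.00293224 -0.00250388]
[-0.03315336  0.00286075 -0.00250995]
[0.08127326 0.00215368 0.03051076]
[0.07737372 0.00217739 0.03051005]
[0.05520465 0.00267266 0.03050604]
[0.53272061 0.21753745 0.12849604] [ 0.06798992 -0.00083759 -0.12053673]
```

```bash
python3 -m handwheel '[[[0,0,0,-0.0025,0.0032,0.0015,110],[0,0,0,0,0,0,110],[0,0,0,0,0,0,255],[0,0,0,0,0,0,255],[0,0,0,0,0,0,255],[0,0,0,0,0,0,255],[0,0,0,0,0,0,255],[0,0,0,0,0,0,255]]]' 50
python3 - <<'E'
from h import *
s=state();M=R.from_rotvec(s["ee_rot"]).as_matrix();print(s["eef_pos"],np.degrees(np.arctan2(M[1,1],M[0,1])),s["wrist_force"],s["ft_torque"])
E
```

```text
time: 3.88
eef_pos: [0.5361, 0.2146, 0.127]
ee_rot: [-2.16, -2.281, -0.0]
wrist_force: [-1.0, -0.7, 5.0]
gripper_width: 0.0088
gripper_force: 49.1
[0.53605722 0.21455472 0.12704392] 3.125356429191742 [-0.9932461  -0.70612805  5.03208383] [-0.08686475  0.42687424 -0.0831448 ]
```

```bash
python3 -m handwheel '[[[0,0,0,0,0,-0.01,255],[0,0,0,0,0,-0.025,255],[0,0,0,0,0,-0.04,255],[0,0,0,0,0,-0.045,255],[0,0,0,0,0,-0.04,255],[0,0,0,0,0,-0.03,255],[0,0,5.6,0,0,-0.01,255],[0,0,5.7,0,0,0,255],[0,0,0,-0.025,0.0053,0,255],[0,0,0,-0.045,0.0095,0,255]]]' 50
python3 -m handwheel '[[[0,0,0,-0.05,0.0104,0,255],[0,0,0,-0.06,0.0125,0,255],[0,0,0,-0.06,0.0125,0,255],[0,0,0,-0.06,0.0125,0,255],[0,0,0,-0.06,0.0125,0,255],[0,0,0,-0.04,0.0085,0,255],[0,0,0,-0.021,0.0043,0,255],[0,0,0,0,0,0,255],[0,0,0,0,0,0,255],[0,0,0,0,0,0,255]]]' 50
python3 - <<'E'
from h import *
s=state();M=R.from_rotvec(s["ee_rot"]).as_matrix();print(s["eef_pos"],M.round(4),np.degrees(np.arctan2(M[1,1],M[0,1])),s["wrist_force"],s["ft_torque"])
im=eyes.snapshot("wrist");im2=eyes.snapshot("top");sc=eyes.snapshot("scene")
cv2.imwrite("pics/w3.png",im[:,:,::-1]);cv2.imwrite("pics/t3.png",im2[:,:,::-1]);cv2.imwrite("pics/s3.png",sc[:,:,::-1])
s2=cv2.resize(sc[160:340,150:350],(666,600),interpolation=cv2.INTER_CUBIC);cv2.imwrite("pics/s3c.png",s2[:,:,::-1])
E
```

```text
time: 5.12
eef_pos: [0.5403, 0.1441, 0.3266]
ee_rot: [-2.37, -2.062, 0.0]
wrist_force: [0.2, -0.9, -3.9]
gripper_width: 0.0089
gripper_force: 49.3
time: 6.38
eef_pos: [0.5635, -0.2134, 0.3267]
ee_rot: [-2.372, -2.059, -0.0]
wrist_force: [0.4, 1.0, -4.2]
gripper_width: 0.0089
gripper_force: 49.3
[ 0.56348178 -0.21337363  0.32673428] [[ 1.404e-01  9.901e-01 -2.000e-04]
 [ 9.901e-01 -1.404e-01  6.000e-04]
 [ 6.000e-04 -3.000e-04 -1.000e+00]] -8.072439397495144 [ 0.44397359  0.97063215 -4.16310123] [-0.00847587 -0.01560877  0.02761618]
```

View pics/w3.png

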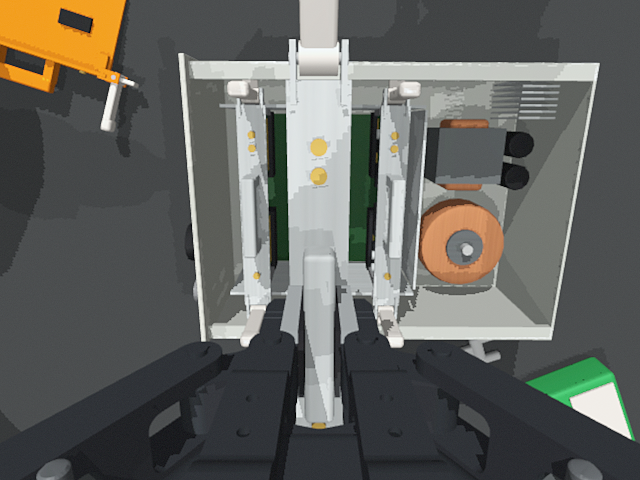

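The wrist view shows the card above the middle slot. Neighbouring lever tops are at (240,88), (404,88), (253,338) and (391,340). Chassis walls are at rows ~63 (left) and ~340 (right), with the rear edge at col ~600/552.

```bash
python3 - <<'E'
from h import *
s=state();M=R.from_rotvec(s["ee_rot"]).as_matrix();c=cam("wrist")
t=lambda u,v,z:(M.T@(onz("wrist",u,v,z,c)-s["eef_pos"]))[:2].round(4)
print("levers z.17",[t(u,v,.168) for u,v in((240,88),(404,88),(253,338),(391,340))])
print("flangeL outer",t(195,62,.125),t(400,63,.125),t(600,65,.125),"inner",t(300,79,.125),"R outer",t(210,340,.125),t(551,340,.125),"inner",t(240,325,.125),t(450,325,.125))
print("front",t(180,54,.135),t(203,342,.135))
print("card lever root, strip",t(319,90,.2977-.09+.08),"strip pads",t(318.5,147,.297),t(318.5,176,.297),"bar",t(320,250,.331),t(319,420,.331))
print(s["eef_pos"], proj("wrist",s["eef_pos"],c))
im=cv2.imread("pics/w3.png").astype(int)
for v in(88,140,230): print(v,[ (u,int(im[v,u].sum()/3)) for u in range(228,415,2) if abs(im[v,u+1].sum()-im[v,u-1].sum())>120])
E
```

```text
levers z.17 [array([ 0.0875, -0.0514]), array([0.0876, 0.0533]), array([-0.0906, -0.0507]), array([-0.0922,  0.0535])]
flangeL outer [ 0.1084 -0.0909] [0.1077 0.0578] [0.1064 0.2031] inner [ 0.0968 -0.0149] R outer [-0.1169 -0.096 ] [-0.1167  0.2014] inner [-0.1024 -0.0691] [-0.1023  0.1121]
front [ 0.1123 -0.0982] [-0.1131 -0.0991]
card lever root, strip [ 0.0784 -0.0009] strip pads [ 0.0586 -0.001 ] [ 0.0483 -0.001 ] bar [ 0.0309 -0.0005] [-0.0288 -0.0008]
[ 0.56352889 -0.21384465  0.32685088] [321.49091601 336.59686141]
88 [(246, 198), (248, 139), (252, 167), (258, 179), (262, 148), (286, 215), (352, 154), (388, 162), (396, 201), (400, 190)]
140 [(236, 112), (254, 197), (266, 116), (286, 121), (312, 209), (324, 197), (350, 166), (378, 7), (380, 187), (396, 182), (408, 134)]
230 [(240, 113), (254, 177), (268, 133), (270, 48), (288, 93), (348, 172), (366, 41), (374, 32), (376, 169), (388, 98), (390, 161), (392, 211), (402, 178)]
```

View pics/s3c.png

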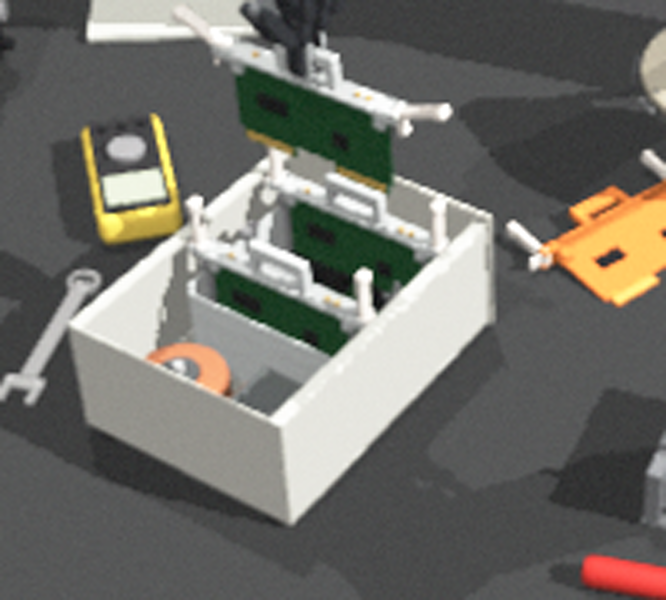

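```bash
python3 -m handwheel '[[[0,0,0,-0.003,0.002,0.01,255],[0,0,0,0,0,0.02,255],[0,0,0,0,0,0.02,255],[0,0,0,0,0,0.02,255],[0,0,0,0,0,0.005,255],[0,0,0,0,0,0,255],[0,0,0,0,0,0,255]]]' 50
python3 - <<'E'
from h import *
s=state();M=R.from_rotvec(s["ee_rot"]).as_matrix();print(s["eef_pos"],np.degrees(np.arctan2(M[1,1],M[0,1])),s["wrist_force"],s["ft_torque"])
im=eyes.snapshot("wrist");np.save("w4.npy",im);cv2.imwrite("pics/w4.png",im[:,:,::-1])
E
```

```text
time: 7.4
eef_pos: [0.5653, -0.2182, 0.2525]
ee_rot: [2.373, 2.057, 0.001]
wrist_force: [0.5, 0.1, -3.4]
gripper_width: 0.0091
gripper_force: 49.2
[ 0.56533345 -0.21821213  0.25247592] -8.179676723517746 [ 0.52469529  0.14714507 -3.37477184] [ 0.03378056 -0.01338952 -0.01970349]
```

View pics/w4.png

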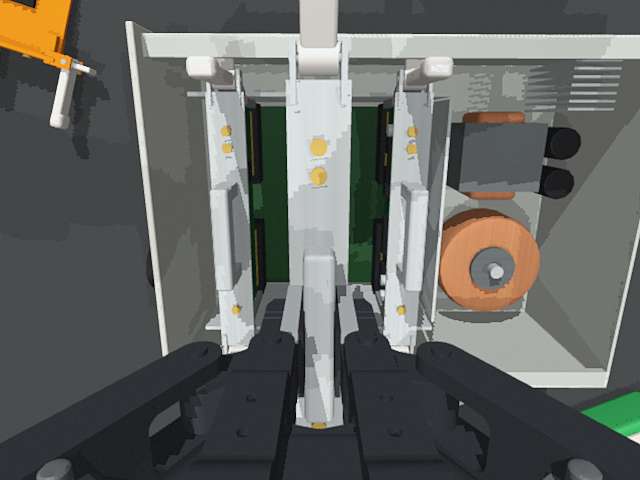

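Matching gold dots: neighbours' at (226,131), (226,148), (236,310) and (412,131), (412,148), (402,310); the card's own at (318.5,147), (318.5,176) and (319,425).

```bash
python3 - <<'E'
from h import *
s=state();M=R.from_rotvec(s["ee_rot"]).as_matrix();c=cam("wrist")
im=np.load("w4.npy");hsv=cv2.cvtColor(im,cv2.COLOR_RGB2HSV)
m=cv2.inRange(hsv,(15,110,150),(30,255,255))
n,l,st,ce=cv2.connectedComponentsWithStats(m)
own=s["eef_pos"][2]-.119+.0905
for i in range(1,n):
    if 20<st[i,4]<500 and ce[i][0]>200 and ce[i][0]<430:
        z=own if 300<ce[i][0]<340 else .1185
        print(ce[i].round(1),st[i,4],st[i,2:4],(M.T@(onz("wrist",*ce[i],z,c)-s["eef_pos"]))[:2].round(4))
t=lambda u,v,z:(M.T@(onz("wrist",u,v,z,c)-s["eef_pos"]))[:2].round(4)
print(t(222,184,.151),t(413,184,.151),"own bar",t(319,248,own+.033),"flange in L",t(270,57,.125),"out",t(270,34,.125),t(580,36,.125),"R out",t(500,386,.125),"in",t(500,371,.125))
E
```

```text
[225.3 130.9] 68 [10  9] [ 0.0616 -0.0569]
[412.  131.6] 72 [10 10] [0.0613 0.0547]
[318.3 147. ] 217 [16 17] [ 0.0587 -0.0011]
[226.6 148.1] 74 [10  9] [ 0.0516 -0.0567]
[411.4 148.8] 76 [10 10] [0.0511 0.0549]
[318.3 175.9] 216 [16 17] [ 0.0485 -0.0011]
[235.5 309.8] 49 [8 8] [-0.0552 -0.0572]
[401.1 309.8] 54 [9 8] [-0.0552  0.0545]
[318.3 425.2] 56 [13  5] [-0.0584 -0.0011]
[ 0.0347 -0.0532] [0.0347 0.0498] own bar [ 0.0316 -0.0008] flange in L [ 0.1016 -0.0282] out [ 0.1133 -0.0278] [0.1124 0.1425] R out [-0.11    0.1249] in [-0.0981  0.1235]
```

```bash
python3 -m handwheel '[[[0,0,0,0.0027,0,0.006,255],[0,0,0,0,0,0.008,255],[0,0,0,0,0,0.006,255],[0,0,0,0,0,0.005,255],[0,0,0,0,0,0.005,255],[0,0,0,0,0,0.005,255],[0,0,0,0,0,0,255]]]' 50
python3 - <<'E'
from h import *
s=state();M=R.from_rotvec(s["ee_rot"]).as_matrix();print(s["eef_pos"],np.degrees(np.arctan2(M[1,1],M[0,1])),s["wrist_force"],s["ft_torque"])
E
```

```text
time: 8.32
eef_pos: [0.5652, -0.2152, 0.2164]
ee_rot: [-2.374, -2.057, 0.001]
wrist_force: [0.3, 1.7, -3.7]
gripper_width: 0.0089
gripper_force: 49.2
[ 0.56515778 -0.21522123  0.21637616] -8.173662121934296 [ 0.32115701  1.70328123 -3.73814663] [-0.01171407  0.00439059 -0.04678962]
```

Bottom edge at about 0.097, already in the flares with almost no force. Continuing down.

```bash
python3 -m handwheel '[[[0,0,0,0,0,0.005,255],[0,0,0,0,0,0.005,255],[0,0,0,0,0,0.005,255],[0,0,0,0,0,0.005,255],[0,0,0,0,0,0,255]]]' 50
python3 -m handwheel '[[[0,0,0,0,0,0.006,255],[0,0,0,0,0,0.006,255],[0,0,0,0,0,0.006,255],[0,0,0,0,0,0.005,255],[0,0,0,0,0,0,255]]]' 50
python3 - <<'E'
from h import *
s=state();print(s["eef_pos"],s["wrist_force"],s["ft_torque"])
E
```

```text
time: 8.95
eef_pos: [0.5653, -0.2152, 0.1963]
ee_rot: [-2.374, -2.057, 0.0]
wrist_force: [0.6, 0.0, -3.8]
gripper_width: 0.0091
gripper_force: 49.2
time: 9.57
eef_pos: [0.5652, -0.2152, 0.1733]
ee_rot: [-2.374, -2.057, 0.0]
wrist_force: [0.3, 0.3, -3.9]
gripper_width: 0.009
gripper_force: 49.2
[ 0.5652425 -0.2152352  0.1733396] [ 0.26620178  0.25544853 -3.92570801] [-0.07236314 -0.2288074  -0.10433205]
```

```bash
python3 -m handwheel '[[[0,0,0,0,0,0.005,255],[0,0,0,0,0,0.005,255],[0,0,0,0,0,0.003,255],[0,0,0,0,0,0.001,255],[0,0,0,0,0,0,255]]]' 50
python3 -m handwheel '[[[0,0,0,0,0,0.001,255],[0,0,0,0,0,0.001,255],[0,0,0,0,0,0,255]]]' 50
python3 -m handwheel '[[[0,0,0,0,0,0.001,255],[0,0,0,0,0,0,255]]]' 50
```

```text
time: 10.2
eef_pos: [0.5653, -0.2153, 0.1597]
ee_rot: [-2.374, -2.057, 0.0]
wrist_force: [0.9, 0.0, -4.1]
gripper_width: 0.0088
gripper_force: 49.2
time: 10.58
eef_pos: [0.5654, -0.2153, 0.1578]
ee_rot: [2.374, 2.057, 0.0]
wrist_force: [-0.6, -0.1, -3.7]
gripper_width: 0.0089
gripper_force: 49.3
time: 10.82
eef_pos: [0.5654, -0.2152, 0.1567]
ee_rot: [-2.374, -2.058, 0.0]
wrist_force: [1.0, 1.0, -3.3]
gripper_width: 0.0092
gripper_force: 49.3
```

```bash
python3 -m handwheel '[[[0,0,0,0,0,0.0007,255],[0,0,0,0,0,0,255]]]' 50
python3 -m handwheel '[[[0,0,0,0,0,0.0007,255],[0,0,0,0,0,0,255]]]' 50

```

```text
time: 11.08
eef_pos: [0.5654, -0.2153, 0.1561]
ee_rot: [2.374, 2.058, 0.0]
wrist_force: [1.5, -0.9, -3.5]
gripper_width: 0.009
gripper_force: 49.3
time: 11.32
eef_pos: [0.5653, -0.2153, 0.1554]
ee_rot: [2.374, 2.057, 0.0]
wrist_force: [2.1, 0.2, -4.0]
gripper_width: 0.009
gripper_force: 49.3
```

```bash
python3 -m handwheel '[[[0,0,0,0,0,0.0006,255],[0,0,0,0,0,0,255]]]' 50
python3 -m handwheel '[[[0,0,0,0,0,0.0006,255],[0,0,0,0,0,0,255]]]' 50

```

```text
time: 11.58
eef_pos: [0.5656, -0.2153, 0.1551]
ee_rot: [2.374, 2.057, 0.001]
wrist_force: [0.4, 0.2, 1.2]
gripper_width: 0.0092
gripper_force: 50.0
time: 11.82
eef_pos: [0.5659, -0.2153, 0.1551]
ee_rot: [2.373, 2.057, 0.002]
wrist_force: [0.1, 1.3, 7.7]
gripper_width: 0.0086
gripper_force: 50.8
```

```bash
python3 -m handwheel '[[[0,0,0,0,0,-0.0006,255],[0,0,0,0,0,0,185],[0,0,0,0,0,0,175],[0,0,0,0,0,0,170],[0,0,0,0,0,-0.006,170],[0,0,0,0,0,-0.02,170],[0,0,0,0,0,-0.03,170],[0,0,0,0,0,-0.03,170],[0,0,0,0,0,-0.01,255],[0,0,0,0,0,0,255]]]' 50
python3 - <<'E'
from h import *
s=state();M=R.from_rotvec(s["ee_rot"]).as_matrix();print(s["eef_pos"],np.degrees(np.arctan2(M[1,1],M[0,1])),s["wrist_force"],s["ft_torque"])
im=eyes.snapshot("wrist");np.save("w5.npy",im);sc=eyes.snapshot("scene")
cv2.imwrite("pics/s5.png",sc[:,:,::-1])
a=im[:360,100:560];b=cv2.resize(sc[180:320,170:310],(340,340),interpolation=cv2.INTER_CUBIC)
o=np.zeros((360,800,3),np.uint8);o[:,:460]=a;o[:340,460:]=b;cv2.imwrite("pics/w5.png",o[:,:,::-1])
E
```

```text
time: 13.08
eef_pos: [0.5655, -0.2152, 0.2511]
ee_rot: [2.373, 2.057, 0.001]
wrist_force: [0.5, 1.0, -0.3]
gripper_width: -0.0004
gripper_force: 0.0
[ 0.56547675 -0.21520528  0.25114471] -8.160094363388968 [ 0.4560178   0.97174679 -0.30009363] [ 0.02238228 -0.04236508 -0.01387601]
```

View pics/w5.png

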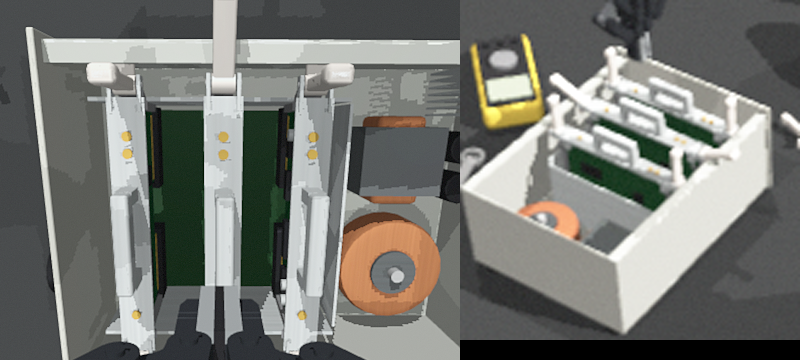

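The card sits in the guides on the connectors with its levers open. Next, the left lever: closed fingers go outside it and low, then push inward while rising along the tip's arc.

```bash
python3 -m handwheel '[[[0,0,0,0.025,0,0,255],[0,0,0,0.045,0,0,255],[0,0,0,0.05,0,0,255],[0,0,0,0.035,0,0,255],[0,0,0,0.01,0,0.02,255],[0,0,0,0,0,0.03,255],[0,0,0,0,0,0.03,255],[0,0,0,0,0,0.015,255],[0,0,0,0,0,0.004,255],[0,0,0,0,0,0,255]]]' 50
python3 - <<'E'
from h import *
s=state();M=R.from_rotvec(s["ee_rot"]).as_matrix();print(M.T@(s["eef_pos"]-[.5655,-.2152,.036]),s["wrist_force"])
im=eyes.snapshot("scene");cv2.imwrite("pics/s6.png",cv2.resize(im[150:330,150:390],(800,600),interpolation=cv2.INTER_CUBIC)[:,:,::-1])
E
```

```text
time: 14.42
eef_pos: [0.589, -0.0522, 0.152]
ee_rot: [2.374, 2.057, 0.0]
wrist_force: [-0.8, -0.3, -0.2]
gripper_width: 0.0002
gripper_force: 0.0
[ 1.64702743e-01  5.63923743e-05 -1.16019869e-01] [-0.76678302 -0.26364963 -0.15755503]
```

View pics/s6.png

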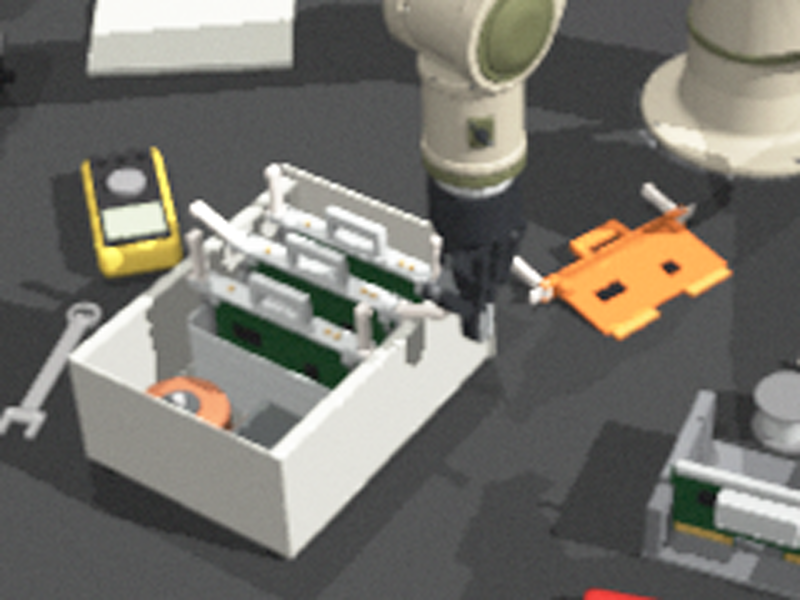

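The fingers are low outside the left lever tip and clear of the orange card.

```bash
python3 -m handwheel '[[[0,0,0,-0.010,0,0,255],[0,0,0,-0.005,0,0,255],[0,0,0,-0.002,0,-0.0045,255],[0,0,0,-0.0025,0,-0.0045,255],[0,0,0,-0.003,0,-0.0043,255],[0,0,0,0,0,0,255]]]' 50
python3 -m handwheel '[[[0,0,0,-0.0033,0,-0.004,255],[0,0,0,-0.004,0,-0.004,255],[0,0,0,0,0,0,255]]]' 50
python3 - <<'E'
from h import *
im=eyes.snapshot("scene");cv2.imwrite("pics/s7.png",cv2.resize(im[150:330,150:390],(800,600),interpolation=cv2.INTER_CUBIC)[:,:,::-1])
s=state();print(s["wrist_force"])
E
```

```text
time: 15.22
eef_pos: [0.586, -0.0731, 0.1657]
ee_rot: [-2.373, -2.058, -0.002]
wrist_force: [1.2, 4.6, -0.1]
gripper_width: 0.0001
gripper_force: 2.2
time: 15.6
eef_pos: [0.5852, -0.0804, 0.1738]
ee_rot: [-2.373, -2.059, -0.003]
wrist_force: [0.7, 4.7, 1.2]
gripper_width: 0.0002
gripper_force: 2.6
[0.98202373 4.74152117 1.24548402]
```

View pics/s7.png

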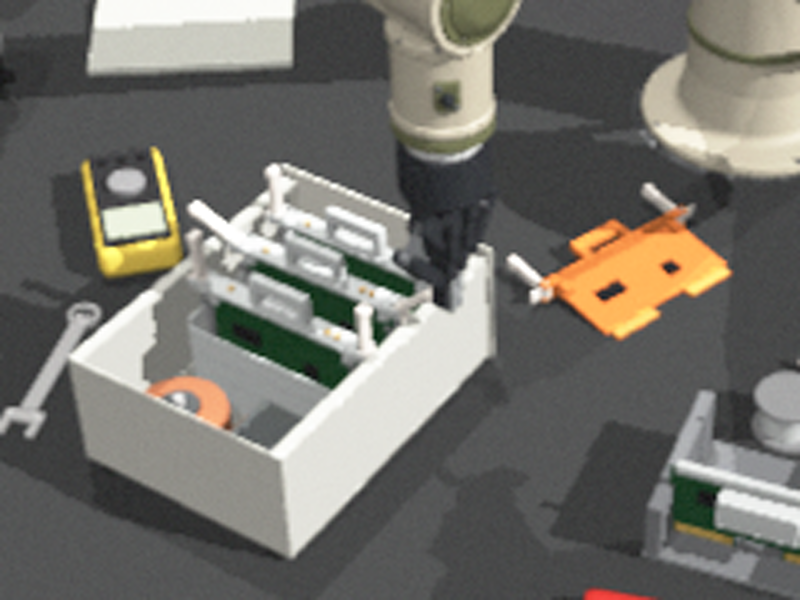

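The left lever has swung to about 0.68 under roughly 5 N. I have now viewed more pictures than the limit of 10, so I'll go on by numbers and won't view any more.

```bash
python3 -m handwheel '[[[0,0,0,-0.002,0,-0.001,255],[0,0,0,-0.002,0,-0.001,255],[0,0,0,0,0,0,255]]]' 50
python3 -m handwheel '[[[0,0,0,-0.002,0,-0.001,255],[0,0,0,-0.002,0,-0.0005,255],[0,0,0,0,0,0,255]]]' 50
python3 -m handwheel '[[[0,0,0,-0.002,0,-0.0005,255],[0,0,0,-0.002,0,0,255],[0,0,0,0,0,0,255]]]' 50
```

```text
time: 16.02
eef_pos: [0.5849, -0.0837, 0.1759]
ee_rot: [-2.372, -2.059, -0.004]
wrist_force: [1.0, 6.8, 4.5]
gripper_width: 0.0002
gripper_force: 3.6
time: 16.4
eef_pos: [0.5844, -0.0877, 0.1775]
ee_rot: [-2.372, -2.059, -0.004]
wrist_force: [0.6, 6.6, 5.5]
gripper_width: 0.0002
gripper_force: 3.5
time: 16.77
eef_pos: [0.5843, -0.0903, 0.1782]
ee_rot: [-2.371, -2.06, -0.006]
wrist_force: [1.3, 12.0, 8.4]
gripper_width: -0.0002
gripper_force: 5.8
```

```bash
python3 -m handwheel '[[[0,0,0,-0.002,0,-0.0005,255],[0,0,0,-0.001,0,0,255],[0,0,0,0,0,0,255]]]' 50
python3 -m handwheel '[[[0,0,0,-0.002,0,0,255],[0,0,0,-0.001,0,0,255],[0,0,0,0,0,0,255]]]' 50
```

```text
time: 17.15
eef_pos: [0.5841, -0.0922, 0.1788]
ee_rot: [-2.369, -2.061, -0.008]
wrist_force: [1.2, 15.2, 10.6]
gripper_width: 0.0005
gripper_force: 7.4
time: 17.52
eef_pos: [0.584, -0.0954, 0.179]
ee_rot: [-2.37, -2.061, -0.008]
wrist_force: [2.4, 14.0, 10.6]
gripper_width: 0.0
gripper_force: 7.0
```

```bash
python3 -m handwheel '[[[0,0,0,0.01,0,0,255],[0,0,0,0.012,0,-0.02,255],[0,0,0,0,0,-0.04,255],[0,0,0,-0.03,0,-0.02,255],[0,0,0,-0.06,0,0,255],[0,0,0,-0.06,0,0,255],[0,0,0,-0.06,0,0,255],[0,0,0,-0.06,0,0,255],[0,0,0,-0.035,0,0,255],[0,0,0,0,0,0,255]]]' 50
python3 - <<'E'
from h import *
s=state();M=R.from_rotvec(s["ee_rot"]).as_matrix();print(M.T@(s["eef_pos"]-[.5655,-.2152,.036]),s["wrist_force"],np.degrees(np.arctan2(M[1,1],M[0,1])))
E
```

```text
time: 18.77
eef_pos: [0.5396, -0.3834, 0.2576]
ee_rot: [2.379, 2.05, -0.004]
wrist_force: [-0.4, 1.3, -0.8]
gripper_width: -0.0002
gripper_force: 0.0
[-0.17068316 -0.00093889 -0.22117537] [-0.4240384   1.27138107 -0.75715334] -8.496249638104818
```

```bash
python3 -m handwheel '[[[0,0,0,0.004,0.001,0.03,255],[0,0,0,0,0,0.04,255],[0,0,0,0,0,0.025,255],[0,0,0,0,0,0.0106,255],[0,0,0,0,0,0,255]]]' 50
python3 - <<'E'
from h import *
s=state();M=R.from_rotvec(s["ee_rot"]).as_matrix();print(M.T@(s["eef_pos"]-[.5655,-.2152,.036]),s["wrist_force"])
E
```

```text
time: 19.4
eef_pos: [0.5434, -0.375, 0.1518]
ee_rot: [-2.373, -2.058, 0.0]
wrist_force: [0.9, -1.0, 0.7]
gripper_width: -0.0003
gripper_force: 0.0
[-0.16123974  0.00066211 -0.11585376] [ 0.91302381 -1.00946911  0.73592478]
```

```bash
python3 -m handwheel '[[[0,0,0,0.008,0,0,255],[0,0,0,0.004,0,0,255],[0,0,0,0.002,0,-0.0045,255],[0,0,0,0.0025,0,-0.0045,255],[0,0,0,0.003,0,-0.0043,255],[0,0,0,0,0,0,255]]]' 50
python3 -m handwheel '[[[0,0,0,0.0033,0,-0.004,255],[0,0,0,0.004,0,-0.004,255],[0,0,0,0,0,0,255]]]' 50
python3 -m handwheel '[[[0,0,0,0.002,0,-0.001,255],[0,0,0,0.002,0,-0.001,255],[0,0,0,0,0,0,255]]]' 50
python3 -m handwheel '[[[0,0,0,0.002,0,-0.001,255],[0,0,0,0.002,0,-0.0005,255],[0,0,0,0,0,0,255]]]' 50
```

```text
time: 20.15
eef_pos: [0.5465, -0.3569, 0.1663]
ee_rot: [2.373, 2.056, 0.0]
wrist_force: [-0.4, -4.6, 3.0]
gripper_width: -0.0004
gripper_force: 2.4
time: 20.52
eef_pos: [0.5476, -0.3497, 0.1742]
ee_rot: [2.373, 2.056, 0.0]
wrist_force: [0.2, -6.3, 3.9]
gripper_width: 0.0
gripper_force: 2.3
time: 20.9
eef_pos: [0.5479, -0.3469, 0.1761]
ee_rot: [2.373, 2.054, -0.001]
wrist_force: [-0.8, -7.2, 3.2]
gripper_width: 0.0
gripper_force: 3.8
time: 21.28
eef_pos: [0.5483, -0.3436, 0.1777]
ee_rot: [2.373, 2.053, -0.002]
wrist_force: [-0.3, -8.9, 2.9]
gripper_width: 0.0
gripper_force: 4.7
```

```bash
python3 -m handwheel '[[[0,0,0,0.002,0,-0.0005,255],[0,0,0,0.002,0,-0.0005,255],[0,0,0,0,0,0,255]]]' 50
python3 -m handwheel '[[[0,0,0,0.002,0,0,255],[0,0,0,0.002,0,0,255],[0,0,0,0,0,0,255]]]' 50
python3 -m handwheel '[[[0,0,0,0.002,0,0,255],[0,0,0,0.002,0,0,255],[0,0,0,0,0,0,255]]]' 50
```

```text
time: 21.65
eef_pos: [0.549, -0.3397, 0.1788]
ee_rot: [2.373, 2.053, -0.001]
wrist_force: [0.2, -10.2, 4.6]
gripper_width: 0.0001
gripper_force: 4.6
time: 22.02
eef_pos: [0.5496, -0.3359, 0.1791]
ee_rot: [2.372, 2.053, -0.001]
wrist_force: [-0.0, -9.4, 6.3]
gripper_width: 0.0001
gripper_force: 4.7
time: 22.4
eef_pos: [0.5502, -0.3321, 0.1792]
ee_rot: [2.372, 2.052, -0.001]
wrist_force: [-1.5, -10.1, 7.7]
gripper_width: -0.0003
gripper_force: 4.8
```

```bash
python3 -m handwheel '[[[0,0,0,0.002,0,0,255],[0,0,0,0.002,0,0,255],[0,0,0,0,0,0,255]]]' 50
python3 -m handwheel '[[[0,0,0,0.002,0,0,255],[0,0,0,0.002,0,0,255],[0,0,0,0,0,0,255]]]' 50
python3 -m handwheel '[[[0,0,0,0.0015,0,0,255],[0,0,0,0.0015,0,0,255],[0,0,0,0,0,0,255]]]' 50
```

```text
time: 22.78
eef_pos: [0.5509, -0.3275, 0.179]
ee_rot: [2.373, 2.053, -0.001]
wrist_force: [-0.3, -7.9, 5.3]
gripper_width: 0.0003
gripper_force: 4.1
time: 23.15
eef_pos: [0.5514, -0.3231, 0.1787]
ee_rot: [2.373, 2.054, -0.0]
wrist_force: [-0.1, -7.4, 4.6]
gripper_width: -0.0001
gripper_force: 3.7
time: 23.52
eef_pos: [0.5517, -0.3202, 0.1784]
ee_rot: [2.373, 2.054, -0.001]
wrist_force: [0.5, -8.9, 2.2]
gripper_width: -0.0
gripper_force: 4.1
```

```bash
python3 -m handwheel '[[[0,0,0,0.001,0,0,255],[0,0,0,0.001,0,0,255],[0,0,0,0,0,0,255]]]' 50
python3 -m handwheel '[[[0,0,0,0.001,0,0,255],[0,0,0,0,0,0,255]]]' 50
python3 -m handwheel '[[[0,0,0,0.0007,0,0,255],[0,0,0,0,0,0,255]]]' 50
```

```text
time: 23.9
eef_pos: [0.5517, -0.32, 0.1784]
ee_rot: [2.373, 2.051, -0.003]
wrist_force: [-0.9, -14.1, -1.5]
gripper_width: 0.0
gripper_force: 6.5
time: 24.15
eef_pos: [0.5517, -0.3199, 0.1785]
ee_rot: [2.373, 2.05, -0.004]
wrist_force: [-0.8, -15.6, -2.9]
gripper_width: 0.0003
gripper_force: 7.7
time: 24.4
eef_pos: [0.5517, -0.3198, 0.1785]
ee_rot: [2.373, 2.049, -0.005]
wrist_force: [-0.7, -17.2, -2.7]
gripper_width: 0.0003
gripper_force: 8.6
```

```bash
python3 -m handwheel '[[[0,0,0,0.0015,0,0,255],[0,0,0,0.0015,0,0,255],[0,0,0,0,0,0,255],[0,0,0,0,0,0,255]]]' 50
python3 - <<'E'
from h import *
im=eyes.snapshot("top");cv2.imwrite("pics/t9.png",im[:,:,::-1])
s=state();print(s["eef_pos"],s["wrist_force"])
E
```

```text
time: 24.9
eef_pos: [0.5517, -0.3193, 0.1785]
ee_rot: [2.372, 2.045, -0.008]
wrist_force: [-0.9, -24.2, -7.0]
gripper_width: 0.0001
gripper_force: 12.1
[ 0.55165563 -0.31926162  0.17849457] [ -0.41491502 -24.70889454  -6.46636074]
```

```bash
python3 -m handwheel '[[[0,0,0,-0.012,0,0,255],[0,0,0,-0.018,0,-0.01,255],[0,0,0,0,0,-0.05,255],[0,0,0,0.035,0,-0.01,255],[0,0,0,0.06,0,0,255],[0,0,0,0.06,0,0,255],[0,0,0,0.06,0,0,255],[0,0,0,0.045,0,0,255],[0,0,0,0.015,0,0,255],[0,0,0,0,0,0,255]]]' 50
python3 - <<'E'
from h import *
s=state();M=R.from_rotvec(s["ee_rot"]).as_matrix();print(M.T@(s["eef_pos"]-[.5655,-.2152,.036]),s["wrist_force"],np.degrees(np.arctan2(M[1,1],M[0,1])))
E
```

```text
time: 26.2
eef_pos: [0.5874, -0.0685, 0.2481]
ee_rot: [-2.372, -2.06, -0.0]
wrist_force: [0.4, 0.1, 0.5]
gripper_width: -0.0
gripper_force: 0.0
[ 0.14838862  0.00103898 -0.21205386] [0.41126607 0.05591756 0.54960175] -8.06060893866023
```

```bash
python3 -m handwheel '[[[0,0,0,0,-0.001,0.03,255],[0,0,0,0,0,0.03,255],[0,0,0,0,0,0.01,255],[0,0,0,-0.01,0,0,255],[0,0,0,-0.008,0,0,255],[0,0,0,-0.004,0,0,255],[0,0,0,0,0,0,255]]]' 50
python3 -m handwheel '[[[0,0,0,-0.002,0,0,255],[0,0,0,-0.002,0,0,255],[0,0,0,0,0,0,255]]]' 50
python3 -m handwheel '[[[0,0,0,-0.002,0,0,255],[0,0,0,-0.002,0,0,255],[0,0,0,0,0,0,255]]]' 50
```

```text
time: 27.08
eef_pos: [0.5833, -0.0914, 0.1784]
ee_rot: [2.374, 2.056, 0.001]
wrist_force: [0.1, -0.1, -0.1]
gripper_width: 0.0002
gripper_force: 0.0
time: 27.45
eef_pos: [0.5828, -0.0945, 0.1779]
ee_rot: [-2.374, -2.058, -0.001]
wrist_force: [0.8, 0.2, 1.0]
gripper_width: 0.0001
gripper_force: 0.5
time: 27.82
eef_pos: [0.5825, -0.0975, 0.1781]
ee_rot: [-2.372, -2.058, -0.002]
wrist_force: [1.2, 5.7, 4.3]
gripper_width: -0.0001
gripper_force: 2.9
```

```bash
python3 -m handwheel '[[[0,0,0,-0.002,0,0,255],[0,0,0,-0.002,0,0,255],[0,0,0,0,0,0,255]]]' 50
python3 -m handwheel '[[[0,0,0,-0.002,0,0,255],[0,0,0,-0.002,0,0,255],[0,0,0,0,0,0,255]]]' 50
python3 -m handwheel '[[[0,0,0,-0.002,0,0,255],[0,0,0,-0.001,0,0,255],[0,0,0,0,0,0,255]]]' 50
```

```text
time: 28.2
eef_pos: [0.5821, -0.101, 0.1782]
ee_rot: [-2.372, -2.059, -0.003]
wrist_force: [-0.1, 7.5, 4.7]
gripper_width: 0.0001
gripper_force: 3.5
time: 28.58
eef_pos: [0.5816, -0.1052, 0.1782]
ee_rot: [-2.372, -2.059, -0.003]
wrist_force: [-0.1, 6.7, 4.5]
gripper_width: -0.0001
gripper_force: 3.3
time: 28.95
eef_pos: [0.5811, -0.1081, 0.1781]
ee_rot: [-2.372, -2.059, -0.003]
wrist_force: [0.6, 5.5, 4.0]
gripper_width: 0.0001
gripper_force: 3.2
```

```bash
python3 -m handwheel '[[[0,0,0,-0.0015,0,0,255],[0,0,0,-0.001,0,0,255],[0,0,0,0,0,0,255]]]' 50
python3 -m handwheel '[[[0,0,0,-0.001,0,0,255],[0,0,0,-0.001,0,0,255],[0,0,0,0,0,0,255]]]' 50
python3 -m handwheel '[[[0,0,0,-0.001,0,0,255],[0,0,0,-0.001,0,0,255],[0,0,0,0,0,0,255]]]' 50
```

```text
time: 29.32
eef_pos: [0.5807, -0.1105, 0.1779]
ee_rot: [-2.372, -2.059, -0.002]
wrist_force: [1.5, 6.6, 2.7]
gripper_width: -0.0003
gripper_force: 3.3
time: 29.7
eef_pos: [0.5804, -0.1123, 0.1778]
ee_rot: [-2.372, -2.059, -0.002]
wrist_force: [1.7, 8.0, 1.0]
gripper_width: -0.0003
gripper_force: 3.5
time: 30.08
eef_pos: [0.5801, -0.1139, 0.1775]
ee_rot: [-2.371, -2.059, -0.002]
wrist_force: [1.7, 8.6, -1.4]
gripper_width: -0.0
gripper_force: 4.0
```

```bash
python3 -m handwheel '[[[0,0,0,-0.001,0,0,255],[0,0,0,-0.001,0,0,255],[0,0,0,0,0,0,255]]]' 50
python3 -m handwheel '[[[0,0,0,-0.0015,0,0,255],[0,0,0,-0.0015,0,0,255],[0,0,0,0,0,0,255]]]' 50
python3 -m handwheel '[[[0,0,0,-0.0015,0,0,255],[0,0,0,-0.0015,0,0,255],[0,0,0,0,0,0,255],[0,0,0,0,0,0,255]]]' 50
```

```text
time: 30.45
eef_pos: [0.5799, -0.1151, 0.1773]
ee_rot: [-2.37, -2.059, -0.003]
wrist_force: [3.2, 10.1, -2.7]
gripper_width: -0.0001
gripper_force: 5.0
time: 30.82
eef_pos: [0.5798, -0.1156, 0.1773]
ee_rot: [-2.366, -2.06, -0.006]
wrist_force: [4.7, 16.7, -1.6]
gripper_width: -0.0001
gripper_force: 8.8
time: 31.32
eef_pos: [0.5797, -0.116, 0.1772]
ee_rot: [-2.362, -2.061, -0.008]
wrist_force: [3.8, 24.3, -0.6]
gripper_width: 0.0002
gripper_force: 12.5
```

```bash
python3 -m handwheel '[[[0,0,0,0.012,0,0,255],[0,0,0,0.018,0,-0.01,255],[0,0,0,0,0,-0.05,255],[0,0,0,-0.02,0,-0.02,255],[0,0,0,-0.05,0,-0.02,255],[0,0,0,-0.04,0,-0.02,255],[0,0,0,-0.014,0,-0.03,255],[0,0,0,0,0,0,255],[0,0,0,0,0,0,255]]]' 50
python3 - <<'E'
from h import *
s=state();M=R.from_rotvec(s["ee_rot"]).as_matrix();c=cam("wrist")
im=eyes.snapshot("wrist");np.save("w8.npy",im);hsv=cv2.cvtColor(im,cv2.COLOR_RGB2HSV)
print(s["eef_pos"])
m=cv2.inRange(hsv,(15,110,150),(30,255,255));n,l,st,ce=cv2.connectedComponentsWithStats(m)
for i in range(1,n):
    if 12<st[i,4]<500 and 200<ce[i][0]<440:
        print(ce[i].round(1),st[i,4],(M.T@(onz("wrist",*ce[i],.1185,c)-s["eef_pos"]))[:2].round(4))
from itertools import product
print("expected lever tops px (board frame y=+-89, z .17; x -55,0,55):")
C=s["eef_pos"]*[1,1,0]
for y,x in product((.089,-.089),(-.055,0,.055)):
    print(proj("wrist",C+M[:,0]*y+M[:,1]*x+[0,0,.168],c).round(0))
E
```

```text
time: 32.45
eef_pos: [0.5647, -0.2167, 0.3271]
ee_rot: [-2.373, -2.057, 0.001]
wrist_force: [-0.4, 0.3, -1.2]
gripper_width: 0.0002
gripper_force: 0.0
[ 0.56472076 -0.21667901  0.32714388]
[248.8 130.2] 40 [ 0.0604 -0.0552]
[322.6 132.1] 38 [0.0589 0.0018]
[391.9 131.1] 34 [0.0597 0.0554]
[249.  143.9] 39 [ 0.05   -0.0555]
[391.9 144.3] 39 [0.0497 0.0559]
[322.3 145.3] 35 [0.0489 0.0017]
[254.4 271.9] 31 [-0.0562 -0.0558]
[385.5 272.4] 33 [-0.0565  0.0555]
[321.7 273.2] 30 [-0.0573  0.0014]
[316.8 407. ] 161 [-0.1908 -0.0029]
expected lever tops px (board frame y=+-89, z .17; x -55,0,55):
[234.  86.]
[321.  86.]
[407.  86.]
[247. 336.]
[320. 336.]
[393. 336.]
```

Dots show the middle board at the same height as its neighbours and level, so it is home. The right lever was pushed before the left side went down, so I'll press it once more to confirm it is at its stop.

```bash
python3 -m handwheel '[[[0,0,0,-0.03,0,0,255],[0,0,0,-0.06,0,0,255],[0,0,0,-0.038,0,0,255],[0,0,0,0,0,0.03,255],[0,0,0,0,0,0.05,255],[0,0,0,0,0,0.05,255],[0,0,0,0,0,0.019,255],[0,0,0,0,0,0,255],[0,0,0,0,0,0,255]]]' 50
python3 -m handwheel '[[[0,0,0,0.01,0,0,255],[0,0,0,0.008,0,0,255],[0,0,0,0.003,0,0,255],[0,0,0,0,0,0,255]]]' 50
```

```text
time: 33.62
eef_pos: [0.5477, -0.3443, 0.1804]
ee_rot: [2.372, 2.056, 0.001]
wrist_force: [0.9, 0.4, 0.2]
gripper_width: 0.0001
gripper_force: 0.0
time: 34.12
eef_pos: [0.5501, -0.3225, 0.179]
ee_rot: [2.373, 2.058, 0.0]
wrist_force: [0.1, -0.2, -0.4]
gripper_width: -0.0002
gripper_force: 0.0
```

```bash
python3 -m handwheel '[[[0,0,0,0.0015,0,0,255],[0,0,0,0.0015,0,0,255],[0,0,0,0,0,0,255]]]' 50
python3 -m handwheel '[[[0,0,0,0.002,0,0,255],[0,0,0,0.002,0,0,255],[0,0,0,0,0,0,255]]]' 50
python3 -m handwheel '[[[0,0,0,0.002,0,0,255],[0,0,0,0.002,0,0,255],[0,0,0,0,0,0,255],[0,0,0,0,0,0,255]]]' 50
```

```text
time: 34.5
eef_pos: [0.5503, -0.32, 0.1787]
ee_rot: [-2.374, -2.057, 0.0]
wrist_force: [-0.5, 0.5, -0.6]
gripper_width: 0.0001
gripper_force: 0.0
time: 34.88
eef_pos: [0.5502, -0.3191, 0.1789]
ee_rot: [2.374, 2.053, -0.004]
wrist_force: [0.0, -10.4, -4.7]
gripper_width: -0.0001
gripper_force: 4.6
time: 35.38
eef_pos: [0.5502, -0.3184, 0.179]
ee_rot: [2.373, 2.047, -0.008]
wrist_force: [-1.6, -18.3, -8.0]
gripper_width: -0.0
gripper_force: 9.2
```

The stop is firm. The two finger stops are 205.5 mm apart along the board, against about 207 mm (2 × 92.5 mm plus 22 mm of fingers) with both levers upright. Withdrawing and handing in.

```bash
python3 -m handwheel '[[[0,0,0,-0.012,0,0,255],[0,0,0,-0.018,0,-0.01,255],[0,0,0,0,0,-0.05,255],[0,0,0,0,0,-0.05,255],[0,0,0,0,0,-0.02,255],[0,0,0,0,0,0,255],[0,0,0,0,0,0,255]]]' 50
python3 - <<'E'
from h import *
s=state();print(s["eef_pos"],s["wrist_force"]);print(order.hand_in())
E
```

```text
time: 36.25
eef_pos: [0.5468, -0.3416, 0.3082]
ee_rot: [-2.373, -2.057, 0.0]
wrist_force: [-0.4, -0.1, -0.9]
gripper_width: 0.0
gripper_force: 0.0
[ 0.54680087 -0.34155938  0.30817453] [-0.40120129 -0.10862617 -0.94729414]
the job is handed in; nothing more can be done
None
```

The card is home in the middle slot with both levers pushed upright to their stops, and the job was handed in at about 36 s (no verdict came back); I viewed 12 pictures, two over the limit of 10.

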